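# Work a stuck locating block out of the die shoe

## Robot

A 6-joint arm with a two-finger parallel gripper is mounted at the origin on the work surface. World frame = base frame: x ahead of the robot, y to its left, z up, the work surface at z = 0. Lengths are in m, angles in rad, forces in N, time in s.
With the tool pointing down it reaches from about 0.275 to 0.75 m from the base axis. Payload 10.2 kg.
Tool frame: the origin (TCP) lies midway between the tips of the shut fingers; the grasp point (between the pads) lies 19 mm behind it; z points along the fingers, y is the direction in which the jaws open and shut (so a half turn about z gives the same grasp; the last joint's range is limited). The gripper opens to 88 mm and grips with 3 to 60 N. Pads are 18 mm wide; open, the fingers measure 123 mm over their backs; the gripper's body (75 mm by 187 mm) begins 45 mm behind the grasp point.
Start: joints at [-1.442, 0.313, 1.498, -0, 1.331, -0.223], TCP at [0.181, -0.493, 0.239] pointing down, gripper open.
Joint ranges: [-2.94, 2.94], [-0.97, 2.17], [0.19, 2.56], [-1.23, 4.37], [0.02, 3.11], [-2.88, 2.88]. Speed limits (rad/s): [2.39, 2.39, 3.01, 3.14, 3.14, 3.14].

## Interface

Orientations are given as a rotation vector (axis times angle).
In Python, from rig import arm gives the robot as it stands. The module is installed in compiled form; this text tells all that it offers.
- The arm moves only by the tool jog_arm, never from a script. Its arguments are lists of equal length, an entry for each row: "translation": the shift along the tool's x, y, z in mm, a list of three; "twist": the turn, a rotation vector about the tool's x, y, z in rad, a list of three; "claw": the closure, from 0 (fully open) to 1 (shut). A call has 1 to 10 rows; each row is the pose to reach, as a shift and turn from the pose commanded when the call began, along the tool's axes at that moment; what a row does not reach only later rows make up. A row lasts 1/10 s, in which the tool goes at most 50 mm and 8.59 degrees, less where a joint would pass 70% of its speed; a pose out of reach is approached as far as the arm can. A call with a gripper value outside its range is refused whole. The fingers move at their own pace and stop on an object; "force" is the grip in N (left out, the last holds). Time passes only in rows, so rows that repeat a pose let the fingers close. It gives the time, the measured TCP pose, the force and the opening at its end, in the units of the state.
- arm.read_state(): the state, without advancing time (a new reading comes with each control period).
- arm.grab_frame(name): name is "scene" or "top" or "wrist"; returns a dict with "frame" (400x640x3 uint8, red, green, blue), "depth" (400x640 float32, m along the optical axis (not along the pixel's ray), 0 where there is no reading), "vertical_fov" (degrees; the focal length in pixels is half the picture's height over the tangent of half this angle, whatever the lens; pixels are square), "cx", "cy" (the principal point, pixels), "origin" and "rotation" of the camera in the world. Camera axes: x right, y down, z forward; pixel columns grow to the right and rows downward; lengths in m; the calibration is good to about 2 mm. A picture is of the moment at which its call begins.
- arm.finish_job(): hands the job in, once; it reports no verdict.
Trained networks look in a picture, given as the dict that the camera call returned (one of the last four; its "shot" number tells which), for a name from the list of things; names that differ only in an ending like _2 or _b are one class to them, and where a whole thing is asked for, a point or a joint stands for the part that bears it (a point fixed in the world has none). Each returns a list of dicts, best first, with "p" (0 to 1); they miss things now and then, are a little off and sometimes report something else, mostly with a low value. They report only what shows in the picture. A call takes as long as a camera call. They do not tell look-alikes from the thing itself.
- arm.recognise(picture, label): "bbox" ([left, top, right, bottom] in pixels, round what is visible of it).
- arm.silhouettes(picture, label): "pixels" (400x640 bool, what is visible of it) and "bbox" ([left, top, right, bottom] in pixels, round what is visible of it).
- arm.pinpoint(picture, label): "centre" ([row, column] in pixels: a listed point, or the origin of a listed thing).
The state is a dict: "time_s": time; "joint_pos": joint angles; "qvel": joint speeds; "tau": joint torques, N m; "position": TCP position; "orientation": TCP orientation; "ft_force": force on the tool from outside, world axes, zero at the start; "ft_torque": the same for the moment, N m; "opening": opening from 0.0 (shut) to 1.0 (fully open).
Only numpy, scipy, OpenCV 4.12 (cv2) and the standard library are available. Lean on these libraries where they do the work, as an engineer would, in place of code of your own. Each camera call takes 0.05 s, during which the arm holds its last target.

## Task

On the press-shop bench, lift the locking bar off the die shoe and lay it down gently (do not drop it) flat in the shallow tray, parallel to the spare bar already there and with its paddle end pointing the same way. Then take the locating block by its upright tang, rock it side to side until both stiff keepers have been pushed back and it comes free, and lift it straight up until its underside is just clear of the keepers, about 2 cm above them. Finish while still holding it there, upright and still over the shoe; leave the spare bar, caliper, tin and box of parts where they are.

Things in the scene. Friction and masses are not known exactly. Their poses are not given: they have to be found in the camera images.
- shoe: Die shoe, fixed: dark steel plate 176 (x) x 150 (y) x 14 mm. Origin: centre of its underside, on the bench; z up. The block stands at its centre on the plate's top (z 14 mm), between end cheeks at x = +-61 to 74 mm (34 mm high). It can only be rocked to the shoe's +y and -y. Keepers hold it from +y and -y; grey housings behind them are 48 mm high. See also the point shoe_rest.
- shoe_rest (a point): Midpoint between the two notched posts that carry the locking bar (shoe frame x -50, y 0, z 61 mm: the notch floors). Posts at y = +-45 mm, 12 mm thick in y; notches 17 mm wide in x, their ears' tops at z = 72 mm.
- block: Locating block, aluminium, 0.3 to 0.5 kg, loose. Origin: centre of the foot's underside; axes as the shoe's at the start. Foot 10 mm wide (y), z 0 to 8, in a groove 12 mm wide, 4.5 deep; body 120 (x) x 30 (y) mm, z 8 to 30 (its top: the shoulder); mid tang 12 (x) x 14 (y) mm, z 30 to 85. Pulled straight up it rises 3 mm and jams under the keepers' lips.
- block_grip (a point): Point on the tang's axis to grip, across the tang's x faces: 74 mm above the block's underside, 11 mm below the tang's top. Moved sideways (shoe y) the block leans about its foot's edge and its side pushes the keeper there back, with 4 to 10 N here. A lean of 0.18 to 0.22 rad (this point some 15 mm sideways) takes the keeper to or near its stop; tilt the hand with the tang.
- keeper_left (a joint): How far (m) the keeper on the shoe's +y side has been pushed back, along +y: about 0 at the start, stop at 0.005. It slides stiffly (10 N) and stays where left. 40 mm long (x), midway along the block; lip from 47 to 55 mm above the bench, overhanging the shoulder by 4 mm at 0. The block comes out when both keepers' values add up to about 0.0085 or more.
- keeper_right (a joint): The same for the keeper on the shoe's -y side; it is pushed back along the shoe's -y.
- bar: Locking bar, steel, 0.15 kg, loose; at the start in the posts' notches along the shoe's y, underside 61 mm above the bench and 17 mm above the shoulder. 14 x 14 mm, along its own y from -95 to +80 mm, the last 22 mm at +y 28 mm wide (paddle end). Origin: on its underside, at the centre of mass; z up. 37 mm free between it and the tang: open the fingers only to about 30 mm.
- bar_paddle (a point): Centre of the bar's paddle end (bar frame x 0, y +69, z +7 mm). It points to the shoe's +y at the start.
- tray: Shallow tray, fixed: 150 (x) x 220 (y) mm, black rubber floor 4 mm above the bench, rim 12 mm high, 4 mm thick. Origin: centre of its underside, on the bench; z up. Bars lie in it along its y, paddle end to its +y. The spare lies in its +x half; the -x half (about x = -25 mm) is empty.
- spare_bar: The spare bar, same shape and axes as the locking bar, lying in the tray about 40 mm to +x of its middle, paddle end to the tray's +y. Leave it.
- caliper: Bystander: a steel caliper flat on the bench between shoe and tray, 150 x 50 x 9 mm, origin under its beam's middle. Leave it.
- tin: Bystander: round steel tin, 68 mm across, 30 mm high, origin under its centre. Leave it.
- parts_box: Bystander: open clear plastic box of small bushings, 100 x 80 x 40 mm, origin under its centre. Leave it.
Mind the look-alikes: they are no part of the job. What is shaped like the bar but orange is not meant.

How it is judged:
By the outcome, as a careful person would: the job done as asked, in the order asked, and still so for the second after the job is handed in, while the arm keeps its last pose, push and grip.
It also fails if it takes over 61 s, if anything falls off the work surface, if the arm or the gripper's body presses on something with over 40 N, if the wrist force passes 120 N, or if a joint passes its speed limit or range.

## Working session

There is one attempt and no reset: what is moved stays moved. The work goes in short steps, Python scripts to look and compute and a tool call to move; the robot and the scene stay as the last step left them, time stands still between calls to the robot, and variables do not carry over. Pictures are saved under pics/ and viewed, and the job is handed in when it is done.

Besides the shell and the picture viewer there is one more tool, called after "Call:" as name(argument=value, ...) on one line, values as JSON. jog_arm: Moves the arm, as the interface text tells. Its arguments: {"type":"object","properties":{"translation":{"type":"array"},"twist":{"type":"array"},"claw":{"type":"array"},"force":{"type":"number"}},"required":["translation","twist","claw"]}

```bash
mkdir -p pics
cat > h.py <<'E'
import numpy as np, cv2
from rig import arm
from scipy.spatial.transform import Rotation as R
def K(p):
    f=200/np.tan(np.radians(p["vertical_fov"])/2); return f,p["cx"],p["cy"]
def cloud(p):
    f,cx,cy=K(p); d=p["depth"]; v,u=np.mgrid[0:400,0:640]
    c=np.stack([(u-cx)/f*d,(v-cy)/f*d,d],-1)
    return c@np.array(p["rotation"]).T+np.array(p["origin"])
def proj(p,w):
    f,cx,cy=K(p); c=(np.asarray(w)-np.array(p["origin"]))@np.array(p["rotation"])
    return c[...,0]/c[...,2]*f+cx, c[...,1]/c[...,2]*f+cy
def atz(p,rc,z):
    f,cx,cy=K(p); r=np.array(p["rotation"])@np.array([(rc[1]-cx)/f,(rc[0]-cy)/f,1]); o=np.array(p["origin"])
    return o+r*(z-o[2])/r[2]
def save(p,n): cv2.imwrite("pics/"+n+".png",p["frame"][:,:,::-1])
E
python3 - <<'E'
from h import *
s=arm.read_state(); print({k:np.round(v,3) for k,v in s.items()})
for n in ["scene","top"]:
    p=arm.grab_frame(n); save(p,n+"0"); print(n,p["origin"],np.round(p["rotation"],3).tolist(),p["vertical_fov"],p["cx"],p["cy"])
    C=cloud(p)
    for l in ["shoe","shoe_rest","block","block_grip","bar","bar_paddle","tray","spare_bar","caliper"]:
        for r in arm.pinpoint(p,l)[:3]:
            a,b=[int(round(x)) for x in r["centre"]]
            print(l,round(r["p"],2),np.round(r["centre"],1),np.round(C[min(a,399),min(b,639)],3))
E
```

```text
{'time_s': np.float64(0.0), 'joint_pos': array([-1.442,  0.313,  1.498,  0.   ,  1.331, -0.223]), 'qvel': array([ 0.   ,  0.001, -0.002, -0.   , -0.   ,  0.001]), 'tau': array([ 0.0000e+00, -4.0221e+01, -2.5227e+01,  7.0000e-02,  3.5000e-02,
       -0.0000e+00]), 'position': array([ 0.181, -0.493,  0.238]), 'orientation': array([-3.092, -0.55 , -0.   ]), 'ft_force': array([-0.253, -0.66 , -0.476]), 'ft_torque': array([-0.005, -0.047, -0.026]), 'opening': np.float64(0.999)}
scene [ 1.36516037 -0.42173485  0.98617856] [-2.06, -1.206, 0.524] 47.11048104757289 329.48602701946385 203.1427110954152Traceback (most recent call last):
  File "<stdin>", line 5, in <module>
  File "h.py", line 9, in cloud
    return c@np.array(p["rotation"]).T+np.array(p["origin"])
           ~~~~~~~~~~~~~~~~~~~~~~~~~~~^~~~~~~~~~~~~~~~~~~~~~
ValueError: operands could not be broadcast together with shapes (400,640) (3,)
```

```bash
sed -i 's/np.array(p\["rotation"\])/R.from_rotvec(p["rotation"]).as_matrix()/' h.py
python3 - <<'E'
from h import *
for n in ["scene","top"]:
    p=arm.grab_frame(n); save(p,n+"0"); print(n,p["origin"],np.round(p["rotation"],3).tolist(),p["vertical_fov"],p["cx"],p["cy"])
    np.savez(n+"0.npz",**p)
    C=cloud(p)
    for l in ["shoe","shoe_rest","block","block_grip","bar","bar_paddle","tray","spare_bar","caliper"]:
        for r in arm.pinpoint(p,l)[:3]:
            a,b=[int(round(x)) for x in r["centre"]]
            print(l,round(r["p"],2),np.round(r["centre"],1),np.round(C[min(a,399),min(b,639)],3))
E
```

```text
scene [ 1.36516037 -0.42173485  0.98617856] [-2.06, -1.206, 0.524] 47.11048104757289 329.48602701946385 203.1427110954152
shoe 0.68 [214.4 382.5] [0.606 0.176 0.045]
shoe_rest 0.89 [192.4 370.6] [0.53  0.185 0.067]
shoe_rest 0.35 [263.4 258.2] [ 0.579 -0.206  0.02 ]
shoe_rest 0.28 [297.9 359.4] [ 0.799 -0.021  0.003]
block 0.58 [213.7 377.2] [0.6   0.162 0.046]
block_grip 0.81 [198.2 379.2] [0.572 0.186 0.076]
bar 0.8 [193.3 370.6] [0.534 0.183 0.067]
bar 0.72 [207.1 441.9] [0.645 0.374 0.012]
bar 0.69 [170.4 348.4] [0.351 0.214 0.014]
bar_paddle 0.84 [187.1 440.2] [0.572 0.425 0.016]
bar_paddle 0.78 [180.1 387.4] [0.518 0.251 0.078]
bar_paddle 0.77 [180.6 336.7] [0.378 0.156 0.01 ]
tray 0.58 [255.4 249.4] [ 0.525 -0.212  0.001]
spare_bar 0.71 [263.9 260.6] [ 0.575 -0.197  0.007]
spare_bar 0.3 [180.7 386.8] [0.518 0.251 0.074]
caliper 0.89 [234.  321.8] [0.555 0.004 0.002]
top [0.41460878 0.04416624 1.46882751] [-2.172, 2.159, -0.076] 46.511328576418805 318.93703638027665 213.42006810465574
shoe 0.86 [206.4 285.7] [0.565 0.174 0.053]
shoe_rest 0.68 [219.1 279. ] [0.523 0.193 0.078]
block 0.88 [207.5 281.5] [0.56  0.188 0.043]
block 0.63 [205.6 344.3] [ 0.571 -0.005  0.005]
block_grip 0.68 [200.2 277. ] [0.577 0.197 0.102]
bar 0.78 [187.6 219.8] [0.625 0.389 0.013]
bar 0.67 [309.9 215.2] [ 0.242  0.398 -0.004]
bar 0.66 [215.7 280.6] [0.532 0.187 0.077]
bar_paddle 0.75 [147.8 315.1] [0.755 0.088 0.014]
bar_paddle 0.74 [264.2 294.5] [0.387 0.151 0.01 ]
bar_paddle 0.69 [311.4 240.8] [0.24  0.315 0.002]
tray 0.74 [218.4 407.6] [ 0.534 -0.206  0.004]
tray 0.7 [204.2 287.7] [0.571 0.168 0.055]
spare_bar 0.86 [202.2 408.8] [ 0.585 -0.21   0.   ]
caliper 0.64 [206.9 341.6] [ 0.568  0.001 -0.002]
```

View pics/scene0.png

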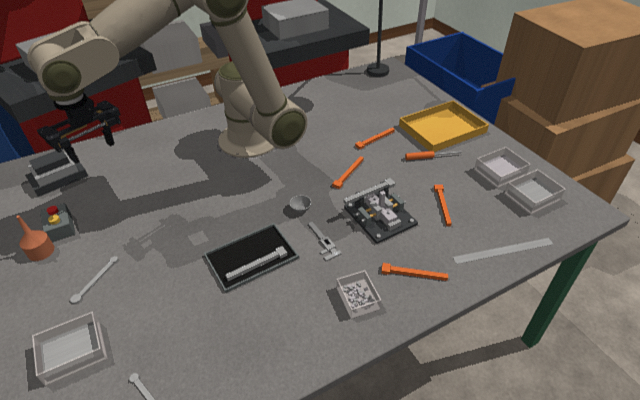

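View pics/top0.png

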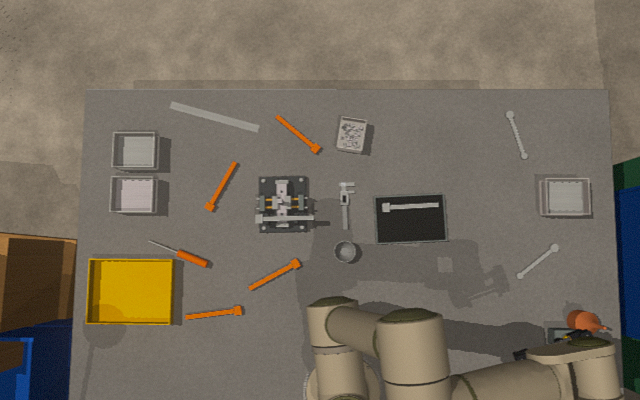

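Run:
```python
from h import *
p=dict(np.load("top0.npz"))
im=p["frame"][160:260,230:460,::-1]
im=cv2.resize(im,None,fx=3.4,fy=3.4,interpolation=cv2.INTER_CUBIC); cv2.imwrite("pics/z.png",im)
C=cloud(p)
# tray: dark pixels
g=p["frame"].max(-1)
m=(g<45); m[:, :360]=0; m[:,460:]=0; m[:180]=0;m[250:]=0
n,l,st,ce=cv2.connectedComponentsWithStats(m.astype(np.uint8))
i=1+np.argmax(st[1:,4]); pts=C[l==i][:,:2]; print("tray dark",st[i],cv2.minAreaRect(pts.astype(np.float32)*1000))
# spare bar & bar by height
def rect(sel):
    q=C[sel]; print(len(q),np.median(q[:,2]),cv2.minAreaRect((q[:,:2]*1000).astype(np.float32)),np.median(q,0))
x,y,z=C[...,0],C[...,1],C[...,2]
br=p["frame"].mean(-1)
reg=(x>.44)&(x<.65)&(y>-.31)&(y<-.11)
rect(reg&(br>110)&(z>.008)&(cv2.erode(np.uint8(reg),np.ones((9,9)))>0))
reg2=(x>.5)&(x<.55)&(y>.07)&(y<.3)&(z>.06)&(z<.09)
rect(reg2)
reg3=(x>.48)&(x<.68)&(y>.07)&(y<.29)&(z>.085); rect(reg3)
```

```text
tray dark [ 376  195   69   47 2155] ((521.8601684570312, -131.77279663085938), (157.23863220214844, 380.9272766113281), 8.9364595413208)
259 0.017113927823034114 ((544.0772705078125, -200.53880310058594), (167.71392822265625, 130.86831665039062), 70.4106216430664) [ 0.57056638 -0.20071414  0.01711393]
364 0.0738720173316032 ((525.9738159179688, 180.05532836914062), (30.239967346191406, 173.12124633789062), 2.0725820064544678) [0.52596329 0.19000199 0.07387202]
22 0.09837722224385936 ((575.4002685546875, 191.4823455810547), (10.564227104187012, 12.170790672302246), 1.962838053703308) [0.57491682 0.19132935 0.09837722]
```

View pics/z.png

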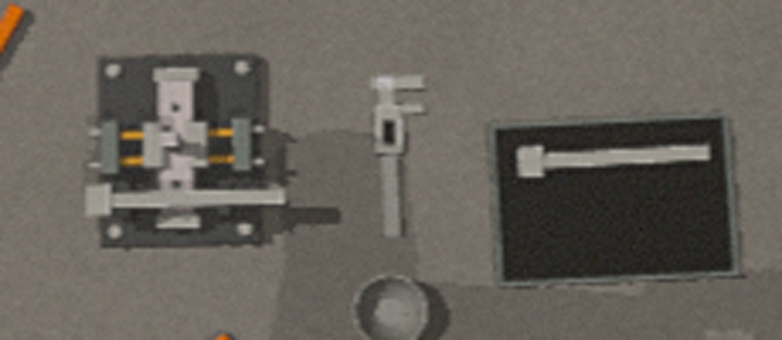

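```bash
cat >> h.py <<'E'
def move(target, yaw, s=None, tilt=None):
    """translation(mm) and twist for TCP target with tool down, tool y axis at 'yaw' from world +x"""
    s=s or arm.read_state(); R0=R.from_rotvec(s["orientation"])
    y=np.array([np.cos(yaw),np.sin(yaw),0]); z=np.array([0,0,-1.]); x=np.cross(y,z)
    R1=R.from_matrix(np.stack([x,y,z],1))
    if tilt is not None: R1=R.from_rotvec(tilt)*R1
    t=R0.inv().apply(np.array(target)-s["position"])*1000
    return np.round(t,1),np.round((R0.inv()*R1).as_rotvec(),4)
E
python3 - <<'E'
from h import *
s=arm.read_state(); print(np.round(R.from_rotvec(s["orientation"]).as_matrix(),3),s["time_s"])
p=arm.grab_frame("wrist"); save(p,"w0")
R0=R.from_rotvec(s["orientation"]); print("cam in tool",R0.inv().apply(p["origin"]-s["position"]), np.round((R0.inv()*R.from_rotvec(p["rotation"])).as_matrix(),3),p["vertical_fov"])
for yaw in (0,np.pi): print(move([.50,-.2,.32],yaw))
E
```

```text
[[ 0.939  0.345  0.   ]
 [ 0.345 -0.939 -0.   ]
 [ 0.     0.    -1.   ]] 1.05
cam in tool [ 0.07924188 -0.00052179 -0.14607171] [[-0.001 -0.951 -0.308]
 [ 1.    -0.    -0.001]
 [ 0.001 -0.308  0.951]] 61.46804639727533
(array([ 400.5, -165. ,  -81.3]), array([-0.   ,  0.   , -1.219]))
(array([ 400.5, -165. ,  -81.3]), array([0.    , 0.    , 1.9226]))
```

View pics/w0.png

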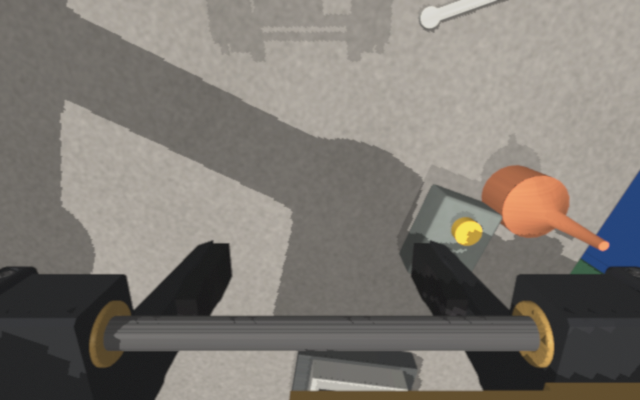

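Run:
```python
from h import *
print(move([.535,-.20,.29],0))
```

```text
(array([ 433.3, -152.9,  -51.3]), array([-0.   ,  0.   , -1.219]))
```

Call:
jog_arm(translation=[[433, -153, -51], [433, -153, -51], [433, -153, -51], [433, -153, -51], [433, -153, -51], [433, -153, -51], [433, -153, -51], [433, -153, -51], [433, -153, -51], [433, -153, -51]], twist=[[0, 0, -1.219], [0, 0, -1.219], [0, 0, -1.219], [0, 0, -1.219], [0, 0, -1.219], [0, 0, -1.219], [0, 0, -1.219], [0, 0, -1.219], [0, 0, -1.219], [0, 0, -1.219]], claw=[0.73, 0.73, 0.73, 0.73, 0.73, 0.73, 0.73, 0.73, 0.73, 0.73])

```text
time_s: 2.1
position: [0.5373, -0.1968, 0.2899]
orientation: [2.216, 2.226, 0.002]
ft_force: [-0.6, -0.5, 0.7]
opening: 0.27
```

Run:
```python
from h import *
s=arm.read_state(); print({k:np.round(s[k],3) for k in ["time_s","joint_pos","position","orientation","qvel","opening"]})
p=arm.grab_frame("wrist"); save(p,"w1"); np.savez("w1.npz",**p)
C=cloud(p)
for l in ["tray","spare_bar","bar_paddle"]:
    for r in arm.pinpoint(p,l)[:2]:
        a,b=[int(round(x)) for x in r["centre"]]
        print(l,round(r["p"],2),np.round(r["centre"],1),np.round(C[min(a,399),min(b,639)],3))
for l in ["tray","spare_bar"]:
    for r in arm.silhouettes(p,l)[:2]:
        q=C[r["pixels"]]; print(l,r["p"],r["bbox"],r["pixels"].sum(),cv2.minAreaRect((q[:,:2]*1000).astype(np.float32)),np.median(q[:,2]))
```

```text
{'time_s': np.float64(2.1), 'joint_pos': array([-5.560e-01,  3.900e-01,  1.258e+00,  1.000e-03,  1.493e+00,
       -5.610e-01]), 'position': array([ 0.537, -0.197,  0.29 ]), 'orientation': array([2.216e+00, 2.226e+00, 2.000e-03]), 'qvel': array([ 0.131,  0.111, -0.168, -0.025,  0.073,  0.167]), 'opening': np.float64(0.27)}
tray 0.72 [157.6 317.7] [ 0.532 -0.204  0.005]
spare_bar 0.63 [159.9 347.7] [ 0.57  -0.204  0.017]
tray 0.61 [250.2, 65.2, 375.3, 242.7] 18309 ((530.7631225585938, -211.2081298828125), (156.2576904296875, 228.9293212890625), 3.1158242225646973) 0.004222926741173028
spare_bar 0.71 [331.6, 92.2, 357.0, 228.9] 1776 ((571.9491577148438, -202.90980529785156), (39.783390045166016, 182.80076599121094), 10.434537887573242) 0.017990130830483703
```

View pics/w1.png

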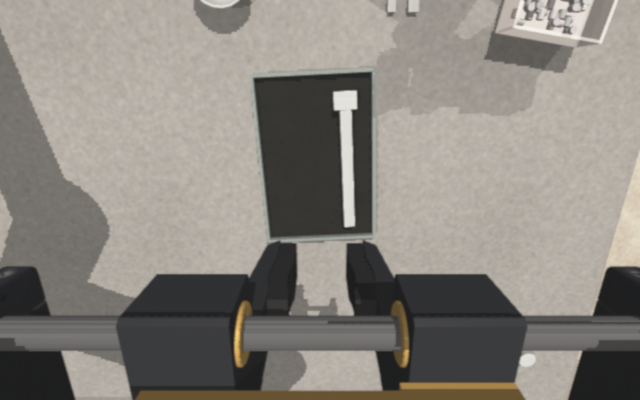

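Run:
```python
from h import *
p=dict(np.load("w1.npz"))
C=cloud(p); f=p["frame"].astype(int)
# spare: bright, inside tray
m=np.zeros((400,640),bool); m[85:232,325:362]=1
m&=f.min(-1)>120
n,l,st,ce=cv2.connectedComponentsWithStats(m.astype(np.uint8)); i=1+np.argmax(st[1:,4]); m=l==i
print(st[i])
# project to plane z=.018
def plane(m,z):
    v,u=np.nonzero(m); return np.array([atz(p,(a,b),z) for a,b in zip(v,u)])[:,:2]*1000
q=plane(m,.018); c,d,*_=np.linalg.svd(q-q.mean(0))[:0] or (None,None)
# shaft only: v>115
v,u=np.nonzero(m); sh=(v>118)&(v<222)
vx=cv2.fitLine(q[sh].astype(np.float32),cv2.DIST_L2,0,.01,.01).ravel(); print("shaft",vx, np.degrees(np.arctan2(-vx[0]*np.sign(vx[1]),abs(vx[1]))))
print("ext y",q[:,1].min(),q[:,1].max())
g=f.max(-1)<75
g[:60]=0;g[240:]=0;g[:,:245]=0;g[:,380:]=0
n,l,st,ce=cv2.connectedComponentsWithStats(g.astype(np.uint8)); i=1+np.argmax(st[1:,4]); print(st[i])
cs,_=cv2.findContours(np.uint8(l==i),cv2.RETR_EXTERNAL,cv2.CHAIN_APPROX_NONE); h=cv2.convexHull(max(cs,key=len))
ap=cv2.approxPolyDP(h,5,True)[:,0]; print(ap.tolist()); w=np.array([atz(p,(b,a),.004)*1000 for a,b in ap])[:,:2]; print(w.round(1)); print(cv2.minAreaRect(w.astype(np.float32)))
```

```text
[ 333   90   25  137 1825]
shaft [ 6.2546365e-02 -9.9804205e-01  5.6952399e+02 -2.1733072e+02] 3.5859833
ext y -294.4410596354059 -119.82603558435207
[  254    73   118   164 15204]
[[370, 73], [371, 231], [271, 236], [254, 79]]
[[ 594.9 -100.3]
 [ 606.4 -307.8]
 [ 466.4 -316. ]
 [ 454.4 -107.7]]
((530.6014404296875, -207.82119750976562), (140.68951416015625, 208.6500701904297), 3.299010753631592)
```

Run:
```python
from h import *
print(move([.55,.19,.27],np.radians(2)))
```

```text
(array([391.2,  15.5,  19.6]), array([-0.0004,  0.    , -0.0369]))
```

Call:
jog_arm(translation=[[391, 15.5, 0], [391, 15.5, 0], [391, 15.5, 0], [391, 15.5, 0], [391, 15.5, 0], [391, 15.5, 20], [391, 15.5, 20], [391, 15.5, 20], [391, 15.5, 20], [391, 15.5, 20]], twist=[[0, 0, -0.037], [0, 0, -0.037], [0, 0, -0.037], [0, 0, -0.037], [0, 0, -0.037], [0, 0, -0.037], [0, 0, -0.037], [0, 0, -0.037], [0, 0, -0.037], [0, 0, -0.037]], claw=[0.73, 0.73, 0.73, 0.73, 0.73, 0.73, 0.73, 0.73, 0.73, 0.73])

```text
time_s: 3.4
position: [0.5501, 0.1902, 0.2696]
orientation: [2.18, 2.262, -0.001]
ft_force: [-0.7, -1.2, -0.5]
opening: 0.272
```

Call:
jog_arm(translation=[[0, 0, 0], [0, 0, 0]], twist=[[0, 0, 0], [0, 0, 0]], claw=[0.73, 0.73])

```text
time_s: 3.6
position: [0.5505, 0.1894, 0.2701]
orientation: [2.182, 2.259, 0.001]
ft_force: [-0.7, 0.2, 0.2]
opening: 0.27
```

Run:
```python
from h import *
s=arm.read_state(); print({k:np.round(s[k],3) for k in ["time_s","joint_pos","position","orientation","qvel","opening"]})
p=arm.grab_frame("wrist"); save(p,"w2"); np.savez("w2.npz",**p)
C=cloud(p)
for l in ["shoe","shoe_rest","bar","block","block_grip","bar_paddle"]:
    for r in arm.pinpoint(p,l)[:2]:
        a,b=[int(round(x)) for x in r["centre"]]
        print(l,round(r["p"],2),np.round(r["centre"],1),np.round(C[min(a,399),min(b,639)],3))
```

```text
{'time_s': np.float64(3.6), 'joint_pos': array([ 0.13 ,  0.422,  1.262, -0.   ,  1.457,  0.096]), 'position': array([0.55 , 0.189, 0.27 ]), 'orientation': array([2.182e+00, 2.259e+00, 1.000e-03]), 'qvel': array([ 0.005,  0.002, -0.001,  0.002, -0.001,  0.002]), 'opening': np.float64(0.27)}
shoe 0.58 [152.6 341.2] [0.571 0.2   0.043]
shoe_rest 0.6 [160.2 293.5] [0.521 0.197 0.075]
bar 0.92 [128.  159.9] [0.358 0.217 0.014]
bar 0.79 [193.6 512.4] [0.792 0.149 0.011]
block 0.56 [154.5 341. ] [0.571 0.2   0.05 ]
block_grip 0.8 [169.  349.5] [0.577 0.195 0.1  ]
block_grip 0.42 [155.4 340.4] [0.569 0.2   0.055]
bar_paddle 0.89 [17.9 42. ] [0.245 0.33  0.014]
bar_paddle 0.76 [180.  190.8] [0.389 0.154 0.014]
```

View pics/w2.png

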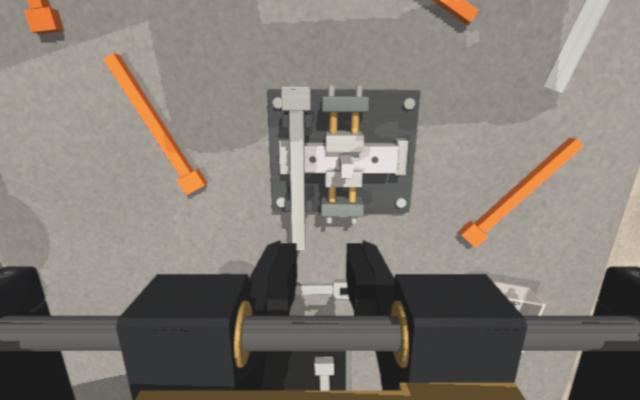

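Run:
```python
from h import *
p=dict(np.load("w2.npz"))
C=cloud(p); x,y,z=C[...,0]*1000,C[...,1]*1000,C[...,2]*1000
m=(x>500)&(x<550)&(y>60)&(y<310)&(z>68)&(z<84)
print("bar px",m.sum(),np.median(z[m]))
def plane(m,z):
    v,u=np.nonzero(m); return np.array([atz(p,(a,b),z/1000) for a,b in zip(v,u)])[:,:2]*1000
q=plane(m,75); print("ext y",np.percentile(q[:,1],[0,1,99,100]))
sh=(q[:,1]<230)&(q[:,1]>105); l=cv2.fitLine(q[sh].astype(np.float32),cv2.DIST_HUBER,0,.01,.01).ravel(); print("bar line",l,np.degrees(np.arctan2(-l[0]*np.sign(l[1]),abs(l[1]))), "x@187",l[2]+(187-l[3])*l[0]/l[1])
print("shaft w",[np.ptp(q[abs(q[:,1]-k)<1.5][:,0]) for k in (120,150,200)])
m=(x>550)&(x<600)&(y>160)&(y<220)&(z>94)&(z<106); q=plane(m,99); print("tang",m.sum(),np.median(z[m]),q.min(0),q.max(0),q.mean(0))
g=p["frame"].max(-1)<85
g[:80]=0;g[220:]=0;g[:,:255]=0;g[:,430:]=0
n,l,st,ce=cv2.connectedComponentsWithStats(g.astype(np.uint8)); i=1+np.argmax(st[1:,4]); print(st[i])
cs,_=cv2.findContours(np.uint8(l==i),cv2.RETR_EXTERNAL,cv2.CHAIN_APPROX_NONE); h=cv2.convexHull(max(cs,key=len))
ap=cv2.approxPolyDP(h,4,True)[:,0]; print(ap.tolist()); w=np.array([atz(p,(b,a),.014)*1000 for a,b in ap])[:,:2]; print(w.round(1)); print(cv2.minAreaRect(w.astype(np.float32)))
cv2.imwrite("pics/z2.png",cv2.resize(p["frame"][80:260,240:440,::-1],None,fx=3.3,fy=3.3,interpolation=cv2.INTER_CUBIC))
```

```text
bar px 2803 74.93635626636386
ext y [ 95.37966699  99.25699593 268.14926124 269.06874388]
bar line [ 2.5847374e-02 -9.9966592e-01  5.2498053e+02  1.7030762e+02] 1.4811103 x@187 524.54895
shaft w [np.float64(13.238220343859666), np.float64(27.926100251773676), np.float64(13.380987890262759)]
tang 192 98.8627155185772 [568.12383343 186.79232808] [580.47364793 200.99357424] [574.26598418 193.88756971]
[305 173  23  41 637]
[[305, 174], [324, 174], [327, 200], [319, 213], [305, 202]]
[[530.2 166.9]
 [553.6 167.7]
 [558.6 134. ]
 [549.1 116.2]
 [530.9 130.4]]
((544.453857421875, 141.67771911621094), (27.79949378967285, 51.31078338623047), 1.962515950202942)
```

View pics/z2.png

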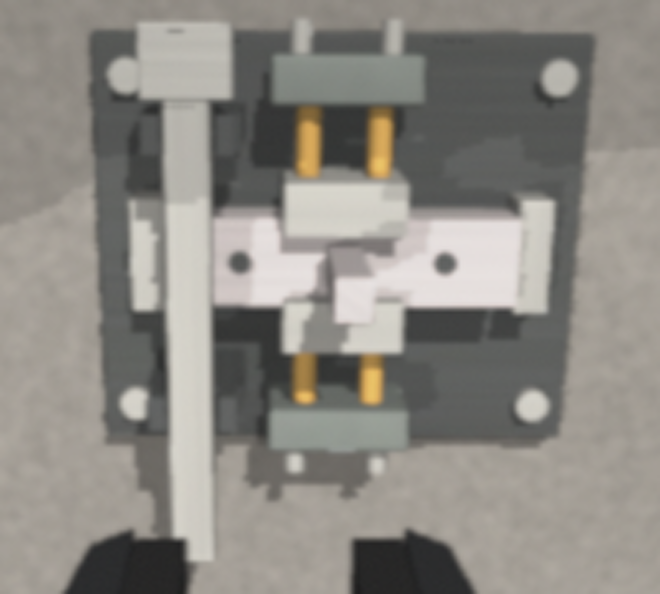

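Run:
```python
from h import *
print(move([.5245,.190,.0628],np.radians(1.6)))
```

```text
(array([ 2.00e-01, -2.57e+01,  2.07e+02]), array([0.0001, 0.    , 0.0087]))
```

Call:
jog_arm(translation=[[0, -25.7, 40], [0, -25.7, 80], [0, -25.7, 120], [0, -25.7, 150], [0, -25.7, 170], [0, -25.7, 185], [0, -25.7, 200], [0, -25.7, 207], [0, -25.7, 207], [0, -25.7, 207]], twist=[[0, 0, 0.009], [0, 0, 0.009], [0, 0, 0.009], [0, 0, 0.009], [0, 0, 0.009], [0, 0, 0.009], [0, 0, 0.009], [0, 0, 0.009], [0, 0, 0.009], [0, 0, 0.009]], claw=[0.73, 0.73, 0.73, 0.73, 0.73, 0.73, 0.73, 0.73, 0.73, 0.73])

```text
time_s: 4.95
position: [0.5248, 0.1901, 0.0633]
orientation: [2.19, 2.252, 0.001]
ft_force: [0.4, -0.5, 0.9]
opening: 0.272
```

Run:
```python
from h import *
p=arm.grab_frame("wrist"); save(p,"w3")
s=arm.read_state(); print({k:np.round(s[k],4) for k in ["time_s","position","orientation","qvel","opening","ft_force"]})
```

```text
{'time_s': np.float64(5.0), 'position': array([0.5249, 0.1901, 0.0635]), 'orientation': array([2.1895e+00, 2.2518e+00, 1.7000e-03]), 'qvel': array([-0.002 , -0.0038,  0.0004,  0.0008, -0.0024,  0.001 ]), 'opening': np.float64(0.2705), 'ft_force': array([-0.1875,  0.2691, -0.0437])}
```

View pics/w3.png

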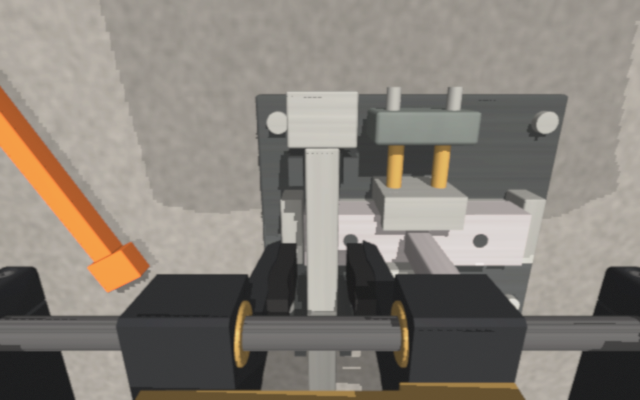

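Fingers straddle the bar (columns 300–345), centred. Close.

Call:
jog_arm(translation=[[0, 0, 0], [0, 0, 0], [0, 0, 0], [0, 0, 0], [0, 0, -4], [0, 0, -8], [0, 0, -12], [0, 0, -20]], twist=[[0, 0, 0], [0, 0, 0], [0, 0, 0], [0, 0, 0], [0, 0, 0], [0, 0, 0], [0, 0, 0], [0, 0, 0]], claw=[1, 1, 1, 1, 1, 1, 1, 1], force=30)

```text
time_s: 5.8
position: [0.5241, 0.19, 0.0827]
orientation: [-2.19, -2.252, 0.001]
ft_force: [0.5, -0.9, -1.4]
opening: 0.157
```

Run:
```python
from h import *
p=arm.grab_frame("wrist"); save(p,"w4")
s=arm.read_state(); print({k:np.round(s[k],4) for k in ["time_s","position","orientation","qvel","opening","ft_force","ft_torque"]})
```

```text
{'time_s': np.float64(5.85), 'position': array([0.5249, 0.1901, 0.0844]), 'orientation': array([2.1895e+00, 2.2517e+00, 1.9000e-03]), 'qvel': array([-0.0001,  0.0016, -0.0005,  0.001 , -0.0349,  0.0003]), 'opening': np.float64(0.1518), 'ft_force': array([ 0.1068,  0.743 , -0.5101]), 'ft_torque': array([-0.0435, -0.142 , -0.0218])}
```

View pics/w4.png

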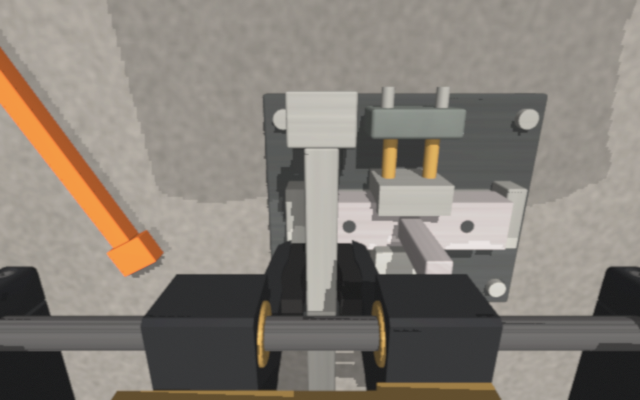

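Run:
```python
from h import *
print(move([.5055,-.2025,.10],np.radians(3.4)))
```

```text
(array([-391.9,  -30.4,  -15.8]), array([ 0.0015, -0.0002, -0.0313]))
```

Call:
jog_arm(translation=[[0, 0, -30], [0, 0, -60], [-40, -5, -70], [-85, -10, -70], [-135, -15, -70], [-185, -20, -70], [-235, -25, -70], [-285, -30, -60], [-335, -30, -50], [-375, -30.4, -40]], twist=[[0, 0, 0], [0, 0, 0], [0, 0, -0.01], [0, 0, -0.02], [0, 0, -0.031], [0, 0, -0.031], [0, 0, -0.031], [0, 0, -0.031], [0, 0, -0.031], [0, 0, -0.031]], claw=[1, 1, 1, 1, 1, 1, 1, 1, 1, 1])

```text
time_s: 6.85
position: [0.5043, -0.1882, 0.1229]
orientation: [2.155, 2.284, 0.0]
ft_force: [0.5, -0.0, -1.0]
opening: 0.155
```

Call:
jog_arm(translation=[[-10, 0, 10], [-17, 0, 25], [-17, 0, 25], [-17, 0, 25]], twist=[[0, 0, 0], [0, 0, 0], [0, 0, 0], [0, 0, 0]], claw=[1, 1, 1, 1])

```text
time_s: 7.25
position: [0.5057, -0.2014, 0.0977]
orientation: [-2.153, -2.287, -0.0]
ft_force: [1.1, 1.0, -1.5]
opening: 0.156
```

Run:
```python
from h import *
s=arm.read_state(); print({k:np.round(s[k],4) for k in ["time_s","position","orientation","qvel","opening","ft_force","ft_torque"]})
p=arm.grab_frame("wrist"); save(p,"w5"); np.savez("w5.npz",**p)
print(move([.5055,-.2025,.0075],np.radians(3.4)))
t=arm.grab_frame("top"); save(t,"t5")
```

```text
{'time_s': np.float64(7.25), 'position': array([ 0.5057, -0.2014,  0.0977]), 'orientation': array([-2.1529e+00, -2.2868e+00, -1.0000e-04]), 'qvel': array([ 0.0051, -0.0173, -0.0117,  0.0001,  0.0011, -0.0018]), 'opening': np.float64(0.156), 'ft_force': array([ 1.1059,  0.9811, -1.5157]), 'ft_torque': array([-0.0596, -0.1197,  0.004 ])}
(array([-1. , -0.5, 90.6]), array([ 0.0003, -0.    ,  0.0011]))
```

View pics/w5.png

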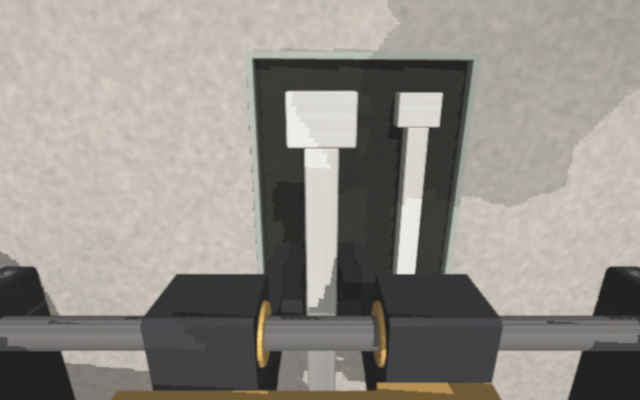

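Run:
```python
from h import *
p=dict(np.load("w5.npz")); C=cloud(p)*1000
for r0,r1,c0,c1 in [(95,140,292,352),(155,160,308,334),(200,205,310,332),(240,245,312,332),(280,285,314,330)]:
    print(np.round(np.median(C[r0:r1,c0:c1].reshape(-1,3),0),1))
for c0,c1 in [(402,438)]: print("spare pad",np.median(C[97:122,c0:c1].reshape(-1,3),0))
for a in (180,230,265):
    row=p["frame"][a,395:435].min(-1)>110; cc=np.nonzero(row)[0]+395; print("spare shaft",np.round(atz(p,(a,cc.mean()),.018)*1000,1))
```

```text
[ 500.6 -132.4  109.4]
[ 501.2 -148.2  109.4]
[ 502.2 -167.5  109.4]
[ 503.9 -185.9  109.3]
[ 505.1 -206.2  109.3]
spare pad [ 564.43466482 -131.04493851   18.0509695 ]
spare shaft [ 567.1 -178.8   18. ]
spare shaft [ 569.6 -216.5   18. ]
spare shaft [ 571.  -245.2   18. ]
```

Call:
jog_arm(translation=[[-1, 0, 30], [-1, 0, 55], [-1, 0, 72], [-1, 0, 80], [-1, 0, 84], [-1, 0, 87], [-1, 0, 89], [-1, 0, 90.5], [-1, 0, 91.5], [-1, 0, 91.5]], twist=[[0, 0, 0], [0, 0, 0], [0, 0, 0], [0, 0, 0], [0, 0, 0], [0, 0, 0], [0, 0, 0], [0, 0, 0], [0, 0, 0], [0, 0, 0]], claw=[1, 1, 1, 1, 1, 1, 1, 1, 1, 1])

```text
time_s: 8.35
position: [0.5058, -0.2037, 0.0064]
orientation: [2.155, 2.286, 0.0]
ft_force: [0.3, 0.2, -0.9]
opening: 0.152
```

Run:
```python
from h import *
s=arm.read_state(); print({k:np.round(s[k],4) for k in ["time_s","position","orientation","qvel","opening","ft_force","ft_torque"]})
p=arm.grab_frame("wrist"); save(p,"w6"); C=cloud(p)*1000
for r0,r1,c0,c1 in [(95,140,292,352),(200,205,310,332),(240,245,312,332),(280,285,314,330)]:
    print(np.round(np.median(C[r0:r1,c0:c1].reshape(-1,3),0),1))
```

```text
{'time_s': np.float64(8.35), 'position': array([ 0.5058, -0.2037,  0.0064]), 'orientation': array([2.1548e+00, 2.2856e+00, 1.0000e-04]), 'qvel': array([-0.0012, -0.0004,  0.0019,  0.0005,  0.0003,  0.0008]), 'opening': np.float64(0.1522), 'ft_force': array([ 0.2805,  0.1825, -0.9368]), 'ft_torque': array([-0.0587, -0.1021,  0.0168])}
[ 500.8 -134.7   18.1]
[ 502.5 -169.8   17.9]
[ 504.  -188.3   18. ]
[ 505.2 -208.4   18. ]
```

View pics/w6.png

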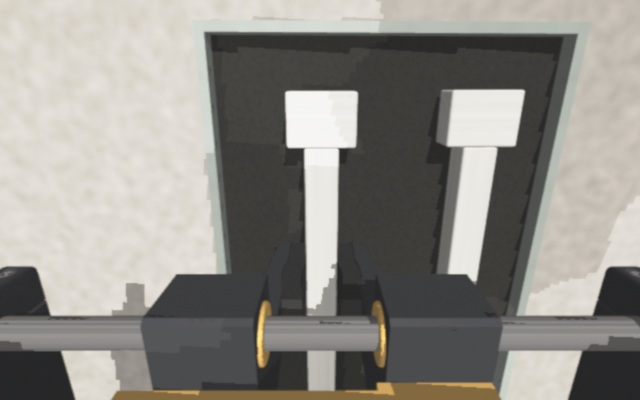

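Call:
jog_arm(translation=[[0, 0, 0.4], [0, 0, 0.8], [0, 0, 0.8], [0, 0, 0.8]], twist=[[0, 0, 0], [0, 0, 0], [0, 0, 0], [0, 0, 0]], claw=[1, 1, 1, 1])

```text
time_s: 8.8
position: [0.5057, -0.2037, 0.0064]
orientation: [2.155, 2.286, -0.0]
ft_force: [-4.1, 1.2, 9.0]
opening: 0.155
```

Call:
jog_arm(translation=[[0, 0, 0], [0, 0, 0], [0, 0, 0], [0, 0, -20], [0, 0, -60], [0, 0, -110], [0, 0, -150], [0, 0, -150]], twist=[[0, 0, 0], [0, 0, 0], [0, 0, 0], [0, 0, 0], [0, 0, 0], [0, 0, 0], [0, 0, 0], [0, 0, 0]], claw=[0.72, 0.72, 0.72, 0.72, 0.72, 0.72, 0.72, 0.72])

```text
time_s: 9.6
position: [0.5076, -0.2048, 0.1607]
orientation: [2.148, 2.279, 0.002]
ft_force: [0.7, -0.1, -1.1]
opening: 0.278
```

Run:
```python
from h import *
s=arm.read_state(); print({k:np.round(s[k],4) for k in ["time_s","position","orientation","qvel","opening","ft_force","ft_torque"]})
p=arm.grab_frame("wrist"); save(p,"w7")
print(move([.5743,.1925,.21],np.radians(2.0)))
```

```text
{'time_s': np.float64(9.6), 'position': array([ 0.5076, -0.2048,  0.1607]), 'orientation': array([2.1481, 2.2791, 0.0025]), 'qvel': array([-0.0034,  0.0758,  0.0898, -0.0021, -0.075 ,  0.0022]), 'opening': np.float64(0.2782), 'ft_force': array([ 0.67  , -0.131 , -1.0669]), 'ft_torque': array([-0.0728, -0.0942,  0.0287])}
(array([391.9,  91.3, -53.2]), array([0.0039, 0.0029, 0.0241]))
```

View pics/w7.png

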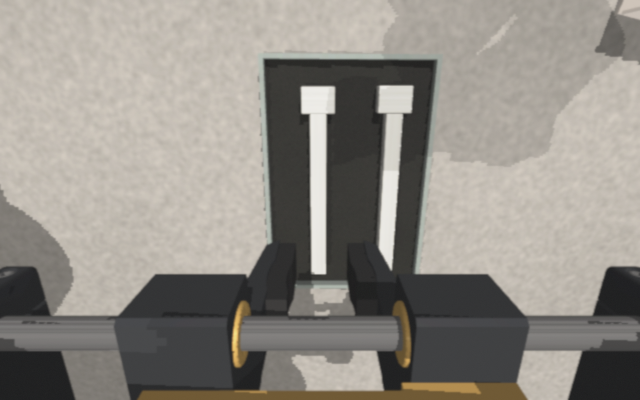

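Call:
jog_arm(translation=[[40, 10, -10], [90, 20, -30], [140, 32, -53], [190, 44, -53], [240, 56, -53], [290, 68, -53], [340, 80, -53], [380, 91, -53], [392, 91, -53], [392, 91, -53]], twist=[[0, 0, 0.024], [0, 0, 0.024], [0, 0, 0.024], [0, 0, 0.024], [0, 0, 0.024], [0, 0, 0.024], [0, 0, 0.024], [0, 0, 0.024], [0.004, 0.003, 0.024], [0.004, 0.003, 0.024]], claw=[0.72, 0.72, 0.72, 0.72, 0.72, 0.72, 0.72, 0.72, 0.72, 0.72])

```text
time_s: 10.65
position: [0.5726, 0.1954, 0.2061]
orientation: [-2.173, -2.259, 0.005]
ft_force: [0.7, -0.4, 0.8]
opening: 0.281
```

Call:
jog_arm(translation=[[0, 0, 0], [0, 0, 0]], twist=[[0, 0, 0], [0, 0, 0]], claw=[0.72, 0.72])

```text
time_s: 10.85
position: [0.5733, 0.1918, 0.2078]
orientation: [-2.18, -2.255, 0.003]
ft_force: [-0.6, -0.4, -0.0]
opening: 0.279
```

```bash
cat > m.py <<'E'
from h import *
def shoe(p):
    C=cloud(p); x,y,z=C[...,0]*1000,C[...,1]*1000,C[...,2]*1000
    def plane(m,zz):
        v,u=np.nonzero(m); return np.array([atz(p,(a,b),zz/1000) for a,b in zip(v,u)])[:,:2]*1000
    m=(x>545)&(x<605)&(y>150)&(y<230)&(z>94)&(z<140); 
    if m.sum()>5:
        zz=np.median(z[m]); q=plane(m,zz); print("tang",m.sum(),zz.round(1),q.min(0).round(1),q.max(0).round(1),q.mean(0).round(1))
    # plate corner edges
    return C
E
python3 - <<'E'
from m import *
s=arm.read_state(); print({k:np.round(s[k],4) for k in ["time_s","position","orientation","qvel","opening","ft_force","ft_torque","joint_pos"]})
p=arm.grab_frame("wrist"); save(p,"w8"); np.savez("w8.npz",**p); C=shoe(p)
x,y,z=[C[...,i]*1000 for i in range(3)]
# end cheeks/shoulder level z~44: fit shoulder long edges, yaw
m=(z>41)&(z<47)&(x>500)&(x<650)&(y>160)&(y<225); q=C[m][:,:2]*1000; print(m.sum(),cv2.minAreaRect(q.astype(np.float32)))
# housings (z 48)
m=(z>45)&(z<58)&(x>540)&(x<610); 
for lo,hi in [(225,285),(105,165)]:
    k=m&(y>lo)&(y<hi); q=C[k][:,:2]*1000; print(k.sum(),np.median(z[k]),cv2.minAreaRect(q.astype(np.float32)))
# keeper lips z 55
m=(z>52.5)&(z<58)&(x>540)&(x<610)&(y>150)&(y<240)
for s_ in (1,-1):
    k=m&((y-194)*s_>5); q=C[k][:,:2]*1000; print("lip",k.sum(),np.median(z[k]),cv2.minAreaRect(q.astype(np.float32)))
E
```

```text
{'time_s': np.float64(10.85), 'position': array([0.5733, 0.1918, 0.2078]), 'orientation': array([-2.18  , -2.2546,  0.003 ]), 'qvel': array([-0.0048, -0.0061, -0.0045,  0.002 ,  0.004 ,  0.0032]), 'opening': np.float64(0.279), 'ft_force': array([-0.5998, -0.3728, -0.0284]), 'ft_torque': array([-0.0538, -0.0804,  0.0331]), 'joint_pos': array([0.1279, 0.5143, 1.2844, 0.0031, 1.3478, 0.0936])}
tang 273 98.9 [568.9 186.1] [580.5 201.4] [574.6 193.6]
3277 ((574.3966064453125, 200.7465057373047), (120.36808776855469, 45.69268798828125), 1.0214556455612183)
1058 47.95041882053921 ((572.8134765625, 252.8969268798828), (49.83884048461914, 15.695329666137695), 1.9989169836044312)
818 47.902724016476526 ((570.47265625, 145.21469116210938), (60.17725372314453, 39.97185134887695), 2.2893123626708984)
lip 915 55.036296358361824 ((574.1851806640625, 210.58157348632812), (39.896541595458984, 21.898731231689453), 1.985569715499878)
lip 616 54.999793674130274 ((566.6238403320312, 170.95211791992188), (60.14830780029297, 25.84695053100586), 15.299973487854004)
```

View pics/w8.png

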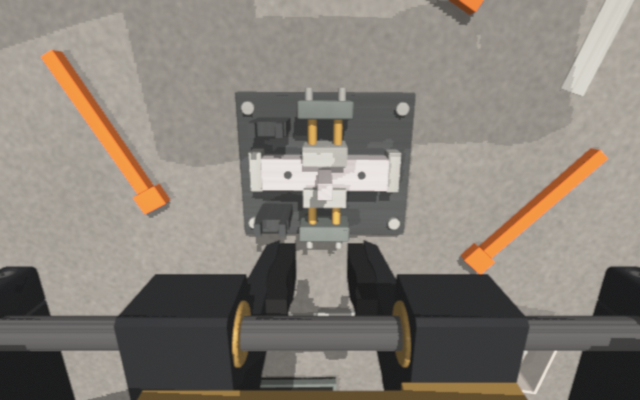

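Run:
```python
from h import *
print(move([.5744,.1937,.069],np.radians(2.0)))
```

```text
(array([  1.6,   1.7, 139. ]), array([-0.0047, -0.0027, -0.0016]))
```

Call:
jog_arm(translation=[[1.6, 1.7, 30], [1.6, 1.7, 60], [1.6, 1.7, 85], [1.6, 1.7, 105], [1.6, 1.7, 120], [1.6, 1.7, 130], [1.6, 1.7, 136], [1.6, 1.7, 139], [1.6, 1.7, 139], [1.6, 1.7, 139]], twist=[[-0.0045, -0.0027, -0.0016], [-0.0045, -0.0027, -0.0016], [-0.0045, -0.0027, -0.0016], [-0.0045, -0.0027, -0.0016], [-0.0045, -0.0027, -0.0016], [-0.0045, -0.0027, -0.0016], [-0.0045, -0.0027, -0.0016], [-0.0045, -0.0027, -0.0016], [-0.0045, -0.0027, -0.0016], [-0.0045, -0.0027, -0.0016]], claw=[0.72, 0.72, 0.72, 0.72, 0.72, 0.72, 0.72, 0.72, 0.72, 0.72])

```text
time_s: 11.9
position: [0.5748, 0.1951, 0.0701]
orientation: [2.18, 2.261, 0.002]
ft_force: [0.1, 0.1, 0.4]
opening: 0.28
```

Run:
```python
from h import *
p=arm.grab_frame("wrist"); save(p,"w9")
print(move([.5744,.1937,.069],np.radians(2.0)))
```

```text
(array([-1.4, -0.4,  1.1]), array([ 0.0016, -0.0004,  0.0017]))
```

View pics/w9.png

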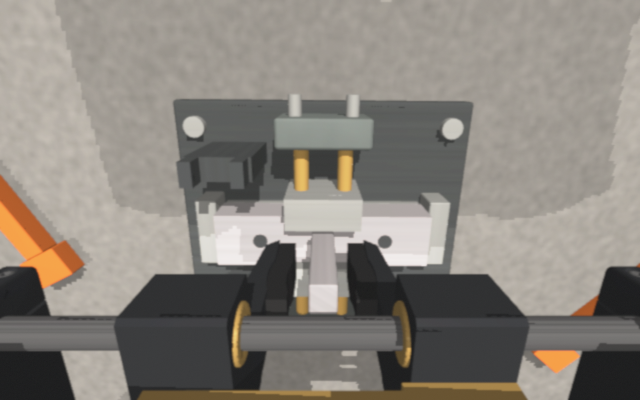

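Fingers straddle the tang, centred (tang at columns 308–338). Close with small correction.

Call:
jog_arm(translation=[[-1.4, -0.4, 1], [-1.4, -0.4, 1], [-1.4, -0.4, 1], [-1.4, -0.4, 1], [-1.4, -0.4, 1], [-1.4, -0.4, 1]], twist=[[0.0016, 0, 0.0017], [0.0016, 0, 0.0017], [0.0016, 0, 0.0017], [0.0016, 0, 0.0017], [0.0016, 0, 0.0017], [0.0016, 0, 0.0017]], claw=[0.72, 0.72, 1, 1, 1, 1], force=50)

```text
time_s: 12.55
position: [0.5743, 0.1937, 0.0686]
orientation: [-2.182, -2.26, 0.0]
ft_force: [0.7, 0.1, 0.8]
opening: 0.131
```

Run:
```python
from h import *
s=arm.read_state(); print({k:np.round(s[k],4) for k in ["time_s","position","orientation","opening","ft_force","ft_torque"]})
for th in np.arange(.02,.231,.02):
    print(round(th,2), np.round(-5*np.cos(th)+55*np.sin(th)+5,1), -np.round(55*np.cos(th)+5*np.sin(th)-55,1))
```

```text
{'time_s': np.float64(12.55), 'position': array([0.5743, 0.1937, 0.0686]), 'orientation': array([-2.1820e+00, -2.2595e+00,  1.0000e-04]), 'opening': np.float64(0.131), 'ft_force': array([0.6939, 0.0512, 0.8139]), 'ft_torque': array([-0.0253, -0.3991,  0.0567])}
0.02 1.1 -0.1
0.04 2.2 -0.2
0.06 3.3 -0.2
0.08 4.4 -0.2
0.1 5.5 -0.2
0.12 6.6 -0.2
0.14 7.7 -0.2
0.16 8.8 -0.1
0.18 9.9 -0.0
0.2 11.0 0.1
0.22 12.1 0.2
```

Call:
jog_arm(translation=[[1.1, 0, -0.1], [2.2, 0, -0.2], [3.3, 0, -0.2], [4.4, 0, -0.2], [5.5, 0, -0.2], [6.6, 0, -0.2], [7.7, 0, -0.2], [8.8, 0, -0.1], [8.8, 0, -0.1]], twist=[[0, -0.02, 0], [0, -0.04, 0], [0, -0.06, 0], [0, -0.08, 0], [0, -0.1, 0], [0, -0.12, 0], [0, -0.14, 0], [0, -0.16, 0], [0, -0.16, 0]], claw=[1, 1, 1, 1, 1, 1, 1, 1, 1])

```text
time_s: 13.45
position: [0.5737, 0.2018, 0.0684]
orientation: [2.097, 2.173, -0.174]
ft_force: [0.7, -5.9, 0.3]
opening: 0.135
```

```bash
cat > st.py <<'E'
from h import *
import sys
s=arm.read_state(); print({k:np.round(s[k],4) for k in ["time_s","position","opening","ft_force","ft_torque"]})
Rm=R.from_rotvec(s["orientation"]).as_matrix(); c,sn=np.cos(np.radians(2)),np.sin(np.radians(2))
d=s["position"][:2]-np.array([.5744,.1937]); zt=-Rm[:,2]; print("shoe dx,dy mm",1000*(c*d[0]+sn*d[1]),1000*(-sn*d[0]+c*d[1]),"tilt +y",np.arctan2(-sn*zt[0]+c*zt[1],zt[2]),"tilt +x",np.arctan2(c*zt[0]+sn*zt[1],zt[2]))
n=sys.argv[1]; p=arm.grab_frame("wrist"); save(p,n); np.savez(n+".npz",**p)
E
python3 st.py w10
```

```text
{'time_s': np.float64(13.45), 'position': array([0.5737, 0.2018, 0.0684]), 'opening': np.float64(0.1349), 'ft_force': array([ 0.6966, -5.8694,  0.3479]), 'ft_torque': array([-1.1138, -0.3238, -0.0501])}
shoe dx,dy mm -0.36682299034168253 8.15359590892181 tilt +y 0.16369780423452795 tilt +x 0.0015496826731477382
```

View pics/w10.png

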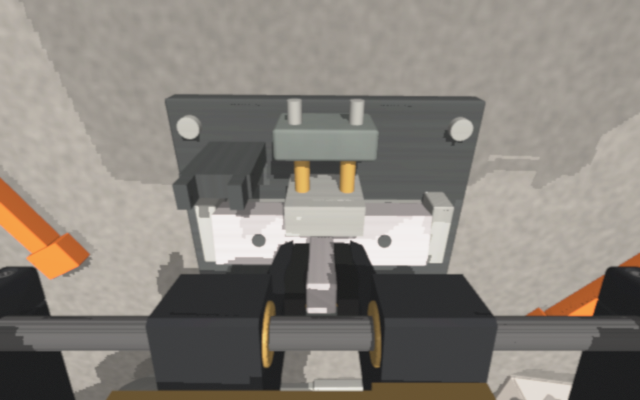

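```bash
cat > kp.py <<'E'
from h import *
import sys
for n in sys.argv[1:]:
    p=dict(np.load(n+".npz")); C=cloud(p)*1000
    a=np.radians(2); d=C[...,:2]-np.array([574.4,193.7]); X=np.cos(a)*d[...,0]+np.sin(a)*d[...,1]; Y=-np.sin(a)*d[...,0]+np.cos(a)*d[...,1]; Z=C[...,2]
    for sg in (1,-1):
        m=(abs(Z-55)<1.2)&(abs(X)<19)&(Y*sg>9)&(Y*sg<40); h=(abs(Z-48)<1)&(abs(X)<20)&(Y*sg>38)&(Y*sg<80)
        if m.sum()>20: print(n,"+-"[sg<0],"lip",m.sum(),np.percentile(Y[m]*sg,[1,50,98]).round(1),"xc",np.percentile(X[m],[1,99]).round(1),"housing",h.sum(),(np.percentile(Y[h]*sg,[2,98]).round(1) if h.sum()>10 else ""))
E
python3 kp.py w8 w10
```

```text
w8 + lip 760 [10.4 18.8 27.6] xc [-18.5  18.4] housing 668 [51.9 67. ]
w8 - lip 510 [12.1 22.8 29.3] xc [-18.3  18.3] housing 485 [52.9 67.9]
w10 + lip 2276 [11.9 22.4 30.8] xc [-18.7  18.6] housing 2314 [52.2 66.8]
```

Call:
jog_arm(translation=[[0.55, 0, -0.05], [1.1, 0, -0.1], [1.65, 0, -0.1], [2.2, 0, -0.15], [2.75, 0, -0.2], [3.3, 0, -0.2], [3.6, 0, -0.2], [3.6, 0, -0.2]], twist=[[0, -0.01, 0], [0, -0.02, 0], [0, -0.03, 0], [0, -0.04, 0], [0, -0.05, 0], [0, -0.06, 0], [0, -0.065, 0], [0, -0.065, 0]], claw=[1, 1, 1, 1, 1, 1, 1, 1])

```text
time_s: 14.3
position: [0.5736, 0.2051, 0.0681]
orientation: [2.062, 2.136, -0.239]
ft_force: [0.6, -7.5, 0.5]
opening: 0.134
```

```bash
python3 st.py w11; python3 kp.py w11
```

```text
{'time_s': np.float64(14.3), 'position': array([0.5736, 0.2051, 0.0681]), 'opening': np.float64(0.1343), 'ft_force': array([ 0.5723, -7.4775,  0.4987]), 'ft_torque': array([-1.1305, -0.2769, -0.0483])}
shoe dx,dy mm -0.42836897750063757 11.441975539743426 tilt +y 0.2283893578591451 tilt +x 0.001898845504882449
w11 + lip 2225 [14.5 24.2 32.4] xc [-18.6  18.5] housing 2344 [52.4 66.9]
```

View pics/w11.png

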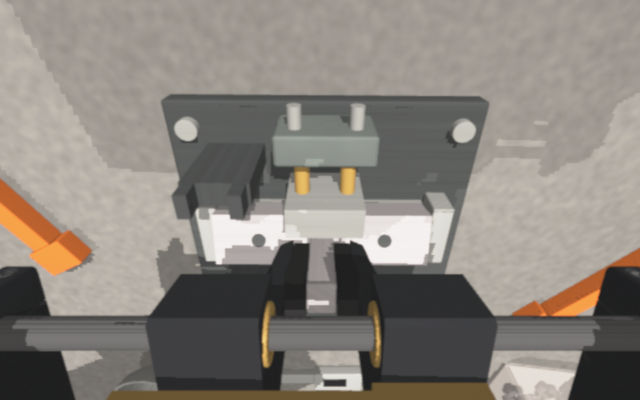

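Call:
jog_arm(translation=[[0.55, 0, -0.05], [1.1, 0, -0.1], [1.65, 0, -0.1], [1.65, 0, -0.1]], twist=[[0, -0.01, 0], [0, -0.015, 0], [0, -0.02, 0], [0, -0.02, 0]], claw=[1, 1, 1, 1])

```text
time_s: 14.75
position: [0.5735, 0.2062, 0.068]
orientation: [2.051, 2.124, -0.26]
ft_force: [0.6, -9.5, 1.5]
opening: 0.127
```

```bash
python3 st.py w12; python3 kp.py w12
```

```text
{'time_s': np.float64(14.75), 'position': array([0.5735, 0.2062, 0.068 ]), 'opening': np.float64(0.1268), 'ft_force': array([ 0.5896, -9.5317,  1.5167]), 'ft_torque': array([-1.6572, -0.25  , -0.0815])}
shoe dx,dy mm -0.4156222964440448 12.47827438689771 tilt +y 0.24953992380719736 tilt +x 0.0022560739857682235
w12 + lip 2163 [15.3 24.7 32.8] xc [-18.6  18.6] housing 2306 [52.4 66.8]
```

```bash
cat > plan.py <<'E'
from h import *
def T(t,w):
    M=np.eye(4); M[:3,:3]=R.from_rotvec(w).as_matrix(); M[:3,3]=t; return M
def lean(th): # rel to upright commanded tool frame; th>0 -> +y
    s=np.sign(th) or 1; a=abs(th)
    return T([s*(-5*np.cos(a)+55*np.sin(a)+5),0,-(55*np.cos(a)+5*np.sin(a)-55)],[0,-th,0])
def rel(cur,ths):
    for th in ths:
        M=np.linalg.inv(cur)@lean(th); print(round(th,3),np.round(M[:3,3],1).tolist(),np.round(R.from_matrix(M[:3,:3]).as_rotvec(),3).tolist())
E
python3 - <<'E'
from plan import *
cur=T([8.8,0,-.1],[0,-.16,0])@T([3.6,0,-.2],[0,-.065,0])@T([1.65,0,-.1],[0,-.02,0])
print(cur.round(3)); rel(cur,[.2,.15,.1,.05,0,-.03,-.06,-.09,-.12,-.15])
E
```

```text
[[ 0.97   0.    -0.243 14.017]
 [ 0.     1.     0.     0.   ]
 [ 0.243  0.     0.97   0.547]
 [ 0.     0.     0.     1.   ]]
0.2 [-3.0, 0.0, 0.3] [0.0, 0.045, 0.0]
0.15 [-5.7, 0.0, 0.7] [0.0, 0.095, 0.0]
0.1 [-8.4, 0.0, 1.3] [0.0, 0.145, 0.0]
0.05 [-11.1, 0.0, 2.0] [0.0, 0.195, 0.0]
0 [-13.7, 0.0, 2.9] [0.0, 0.245, 0.0]
-0.03 [-15.4, 0.0, 3.1] [0.0, 0.275, 0.0]
-0.06 [-17.0, 0.0, 3.5] [0.0, 0.305, 0.0]
-0.09 [-18.6, 0.0, 3.9] [0.0, 0.335, 0.0]
-0.12 [-20.2, 0.0, 4.3] [0.0, 0.365, 0.0]
-0.15 [-21.8, 0.0, 4.8] [0.0, 0.395, 0.0]
```

Call:
jog_arm(translation=[[-3, 0, 0.3], [-5.7, 0, 0.7], [-8.4, 0, 1.3], [-11.1, 0, 2], [-13.7, 0, 2.9], [-13.7, 0, 2.9]], twist=[[0, 0.045, 0], [0, 0.095, 0], [0, 0.145, 0], [0, 0.195, 0], [0, 0.245, 0], [0, 0.245, 0]], claw=[1, 1, 1, 1, 1, 1])

```text
time_s: 15.4
position: [0.574, 0.1932, 0.0686]
orientation: [-2.183, -2.257, 0.001]
ft_force: [0.1, 1.2, 2.1]
opening: 0.13
```

```bash
python3 st.py w13; python3 kp.py w13
```

```text
{'time_s': np.float64(15.4), 'position': array([0.574 , 0.1932, 0.0686]), 'opening': np.float64(0.1303), 'ft_force': array([0.1075, 1.1923, 2.0754]), 'ft_torque': array([ 0.2284, -0.0355,  0.0379])}
shoe dx,dy mm -0.37515347162835894 -0.4574029104826777 tilt +y -0.0005912587181699723 tilt +x 0.00153216643052171
w13 + lip 2381 [15.5 24.3 32.5] xc [-18.7  18.7] housing 2256 [51.9 66.5]
```

View pics/w13.png

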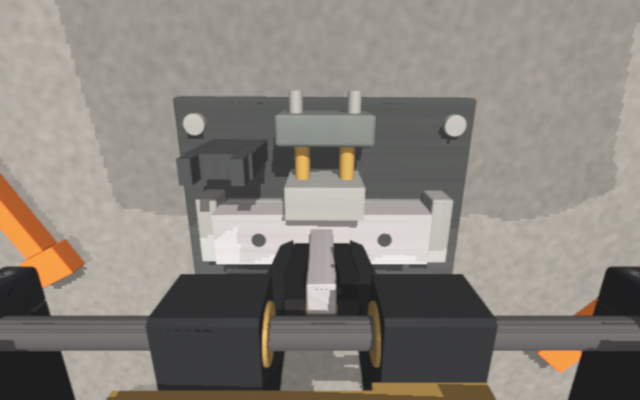

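Call:
jog_arm(translation=[[-1.1, 0, -0.1], [-2.2, 0, -0.2], [-3.3, 0, -0.2], [-4.4, 0, -0.2], [-5.5, 0, -0.2], [-6.6, 0, -0.2], [-7.7, 0, -0.2], [-8.8, 0, -0.1], [-9.9, 0, 0], [-9.9, 0, 0]], twist=[[0, 0.02, 0], [0, 0.04, 0], [0, 0.06, 0], [0, 0.08, 0], [0, 0.1, 0], [0, 0.12, 0], [0, 0.14, 0], [0, 0.16, 0], [0, 0.18, 0], [0, 0.18, 0]], claw=[1, 1, 1, 1, 1, 1, 1, 1, 1, 1])

```text
time_s: 16.45
position: [0.5744, 0.1844, 0.0686]
orientation: [-2.087, -2.159, -0.191]
ft_force: [0.0, 6.5, 3.8]
opening: 0.131
```

```bash
python3 st.py w14; python3 kp.py w14;  python3 - <<'E'
from h import *
for n in("scene","top"):
    p=arm.grab_frame(n); np.savez(n+"14.npz",**p)
E
python3 - <<'E'
from plan import *
rel(lean(-.18),[-.19,-.2,-.21,-.22,-.23,-.24,-.25])
E
```

```text
{'time_s': np.float64(16.45), 'position': array([0.5744, 0.1844, 0.0686]), 'opening': np.float64(0.1313), 'ft_force': array([0.0144, 6.5105, 3.8156]), 'ft_torque': array([ 0.9284, -0.062 , -0.0288])}
shoe dx,dy mm -0.30086437008087935 -9.314694649746727 tilt +y -0.1832649386225078 tilt +x 0.000911613324097877
w14 + lip 2330 [15.2 24.1 32.3] xc [-18.8  18.6] housing 1960 [51.8 66.6]
-0.19 [-0.6, 0.0, -0.0] [0.0, 0.01, 0.0]
-0.2 [-1.1, 0.0, -0.1] [0.0, 0.02, 0.0]
-0.21 [-1.7, 0.0, -0.1] [0.0, 0.03, 0.0]
-0.22 [-2.2, 0.0, -0.2] [0.0, 0.04, 0.0]
-0.23 [-2.8, 0.0, -0.2] [0.0, 0.05, 0.0]
-0.24 [-3.3, 0.0, -0.2] [0.0, 0.06, 0.0]
-0.25 [-3.9, 0.0, -0.2] [0.0, 0.07, 0.0]
```

View pics/w14.png

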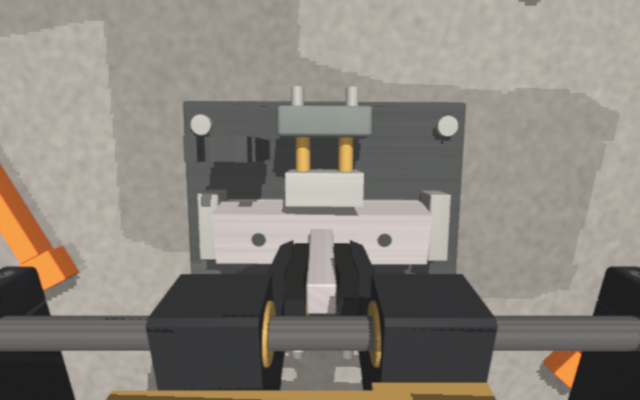

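Call:
jog_arm(translation=[[-0.6, 0, 0], [-1.1, 0, -0.1], [-1.7, 0, -0.1], [-2.2, 0, -0.2], [-2.8, 0, -0.2], [-3.3, 0, -0.2], [-3.9, 0, -0.2], [-4.1, 0, -0.2], [-4.1, 0, -0.2]], twist=[[0, 0.01, 0], [0, 0.02, 0], [0, 0.03, 0], [0, 0.04, 0], [0, 0.05, 0], [0, 0.06, 0], [0, 0.065, 0], [0, 0.065, 0], [0, 0.065, 0]], claw=[1, 1, 1, 1, 1, 1, 1, 1, 1])

```text
time_s: 17.5
position: [0.5745, 0.1811, 0.0683]
orientation: [-2.051, -2.123, -0.255]
ft_force: [-0.4, 9.5, 3.9]
opening: 0.131
```

```bash
python3 st.py w15
python3 - <<'E'
from plan import *
cur=lean(-.18)@T([-4.1,0,-.2],[0,.065,0])
rel(cur,[-.2,-.15,-.1,-.05,0])
E
```

```text
{'time_s': np.float64(17.5), 'position': array([0.5745, 0.1811, 0.0683]), 'opening': np.float64(0.1314), 'ft_force': array([-0.3955,  9.5195,  3.919 ]), 'ft_torque': array([ 1.5902, -0.1081, -0.1114])}
shoe dx,dy mm -0.3122819601060411 -12.563236348786353 tilt +y -0.2482279222754898 tilt +x 0.0007623966131777131
-0.2 [3.0, 0.0, 0.3] [0.0, -0.045, 0.0]
-0.15 [5.7, 0.0, 0.7] [0.0, -0.095, 0.0]
-0.1 [8.4, 0.0, 1.3] [0.0, -0.145, 0.0]
-0.05 [11.1, 0.0, 2.0] [0.0, -0.195, 0.0]
0 [13.7, 0.0, 2.9] [0.0, -0.245, 0.0]
```

Call:
jog_arm(translation=[[3, 0, 0.3], [5.7, 0, 0.7], [8.4, 0, 1.3], [11.1, 0, 2], [13.7, 0, 2.9], [13.7, 0, 2.9]], twist=[[0, -0.045, 0], [0, -0.095, 0], [0, -0.145, 0], [0, -0.195, 0], [0, -0.245, 0], [0, -0.245, 0]], claw=[1, 1, 1, 1, 1, 1])

```text
time_s: 18.15
position: [0.5742, 0.1945, 0.0686]
orientation: [2.18, 2.262, -0.001]
ft_force: [-1.0, 0.7, 5.8]
opening: 0.128
```

```bash
python3 st.py w16; python3 kp.py w16
python3 - <<'E'
from h import *
p=arm.grab_frame("scene"); np.savez("s16.npz",**p); cv2.imwrite("pics/s16.png",cv2.resize(p["frame"][150:260,320:460,::-1],None,fx=5,fy=5,interpolation=cv2.INTER_CUBIC))
E
```

```text
{'time_s': np.float64(18.15), 'position': array([0.5742, 0.1945, 0.0686]), 'opening': np.float64(0.1281), 'ft_force': array([-0.9831,  0.7429,  5.8265]), 'ft_torque': array([-0.0444,  0.0796, -0.0435])}
shoe dx,dy mm -0.22203939368419207 0.7681542706916505 tilt +y 0.0005864383303516798 tilt +x 0.0003856062903695174
w16 + lip 2377 [15.3 24.3 32.6] xc [-18.6  18.5] housing 2202 [52.  66.7]
```

View pics/s16.png

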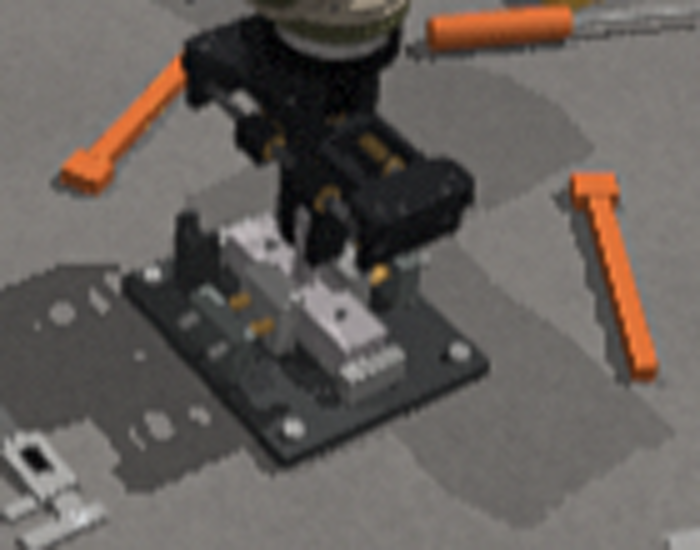

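Call:
jog_arm(translation=[[0, 0, -1], [0, 0, -2], [0, 0, -3], [0, 0, -4], [0, 0, -5], [0, 0, -6], [0, 0, -6]], twist=[[0, 0, 0], [0, 0, 0], [0, 0, 0], [0, 0, 0], [0, 0, 0], [0, 0, 0], [0, 0, 0]], claw=[1, 1, 1, 1, 1, 1, 1])

```text
time_s: 18.95
position: [0.574, 0.1937, 0.0745]
orientation: [-2.181, -2.259, 0.001]
ft_force: [0.6, -0.6, -4.7]
opening: 0.13
```

```bash
python3 st.py w17; python3 kp.py w17
```

```text
{'time_s': np.float64(18.95), 'position': array([0.574 , 0.1937, 0.0745]), 'opening': np.float64(0.1303), 'ft_force': array([ 0.5538, -0.6253, -4.7321]), 'ft_torque': array([-0.0419, -0.1113, -0.0149])}
shoe dx,dy mm -0.3948822116490497 0.03517689272149459 tilt +y -0.0002527780753592976 tilt +x 0.0013339842479115876
w17 + lip 2238 [15.5 24.2 32.5] xc [-18.6  18.6] housing 2078 [51.9 66.5]
```

View pics/w17.png

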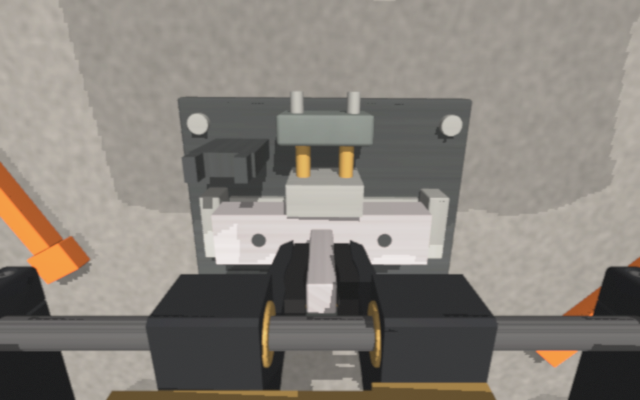

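```bash
cat > sh.py <<'E'
from h import *
import sys
for n in sys.argv[1:]:
    p=dict(np.load(n+".npz")); C=cloud(p)*1000
    a=np.radians(2); d=C[...,:2]-np.array([574.4,193.7]); X=np.cos(a)*d[...,0]+np.sin(a)*d[...,1]; Y=-np.sin(a)*d[...,0]+np.cos(a)*d[...,1]; Z=C[...,2]
    for sx in(1,-1):
        m=(X*sx>28)&(X*sx<55)&(abs(Y)<13)&(Z>36)&(Z<130); c=np.polyfit(Y[m],Z[m],1); print(n,sx,m.sum(),np.median(Z[m]).round(1),"slopeY",c[0].round(3), "Y>0 edge", np.percentile(Y[(X*sx>28)&(X*sx<55)&(abs(Z-np.median(Z[m]))<1.5)&(abs(Y)<25)],[1,99]).round(1))
E
python3 sh.py w13 w16 w17
```

```text
w13 1 2073 44.0 slopeY 0.006 Y>0 edge [-15.8  14. ]
w13 -1 2055 44.1 slopeY 0.003 Y>0 edge [-15.7  14. ]
w16 1 2047 44.1 slopeY 0.004 Y>0 edge [-15.  15.]
w16 -1 2055 44.1 slopeY 0.0 Y>0 edge [-14.6  15.2]
w17 1 2064 49.9 slopeY 0.002 Y>0 edge [-15.2  14.3]
w17 -1 2053 50.0 slopeY 0.001 Y>0 edge [-15.1  14.5]
```

Call:
jog_arm(translation=[[0, 0, -4], [0, 0, -9], [0, 0, -15], [0, 0, -22], [0, 0, -30], [0, 0, -38], [0, 0, -45], [0, 0, -51], [0, 0, -55], [0, 0, -55]], twist=[[0, 0, 0], [0, 0, 0], [0, 0, 0], [0, 0, 0], [0, 0, 0], [0, 0, 0], [0, 0, 0], [0, 0, 0], [0, 0, 0], [0, 0, 0]], claw=[1, 1, 1, 1, 1, 1, 1, 1, 1, 1])

```text
time_s: 20.0
position: [0.5744, 0.1938, 0.1299]
orientation: [-2.182, -2.26, -0.0]
ft_force: [0.2, 0.1, -5.1]
opening: 0.134
```

Call:
jog_arm(translation=[[0, 0, 0], [0, 0, 0], [0, 0, 0], [0, 0, 0]], twist=[[0, 0, 0], [0, 0, 0], [0, 0, 0], [0, 0, 0]], claw=[1, 1, 1, 1])

```text
time_s: 20.4
position: [0.5741, 0.1937, 0.1292]
orientation: [-2.182, -2.259, 0.001]
ft_force: [-0.1, -0.6, -5.3]
opening: 0.135
```

```bash
python3 st.py w18; python3 sh.py w18; python3 kp.py w18
python3 - <<'E'
from h import *
for n in("scene","top"):
    p=arm.grab_frame(n); np.savez(n+"18.npz",**p); save(p,n+"18")
s=arm.read_state(); print(s["qvel"].round(4),s["position"])
E
```

```text
{'time_s': np.float64(20.4), 'position': array([0.5741, 0.1937, 0.1292]), 'opening': np.float64(0.1351), 'ft_force': array([-0.0717, -0.5927, -5.3409]), 'ft_torque': array([-0.0123, -0.041 , -0.0396])}
shoe dx,dy mm -0.30069658765863727 0.008798040581278319 tilt +y -0.00022968865319792305 tilt +x 0.0014537930253009567
w18 1 2058 104.5 slopeY 0.004 Y>0 edge [-15.2  14.3]
w18 -1 2056 104.7 slopeY 0.004 Y>0 edge [-15.1  14.4]
w18 + lip 1335 [15.3 24.2 32.6] xc [-18.5  18.6] housing 1220 [52.1 66.5]
[-0.0001  0.0006 -0.0008  0.0005  0.0006 -0.0023] [0.57414248 0.19368946 0.1292893 ]
```

View pics/w18.png

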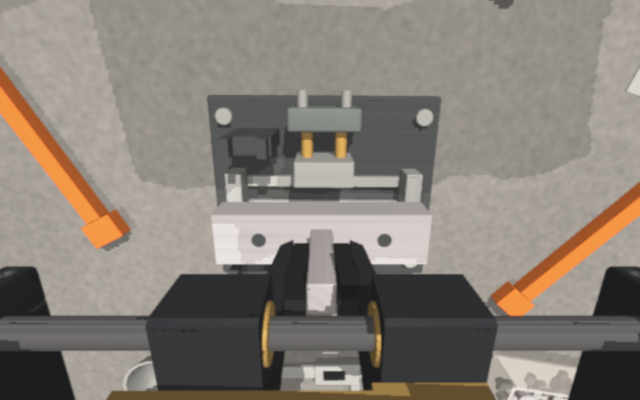

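View pics/scene18.png

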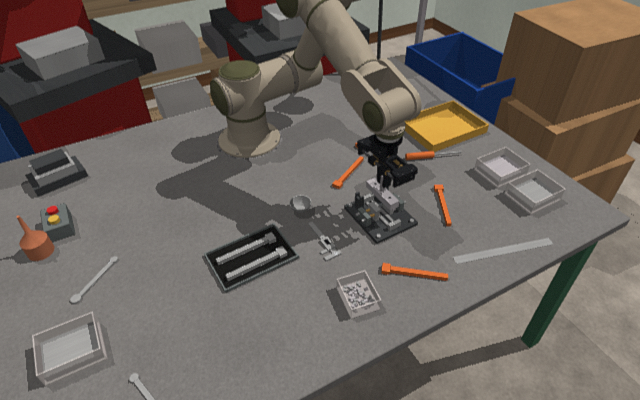

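View pics/top18.png

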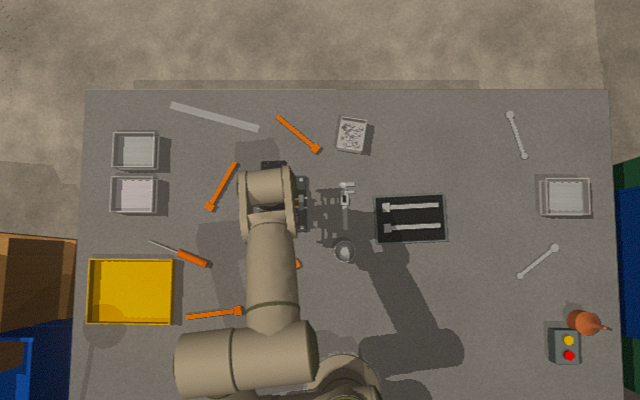

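```bash
python3 -c "
from rig import arm
print(arm.finish_job())"
```

```text
the job is handed in; nothing more can be done
None
```

The job is done and handed in at about 20.5 s, well inside the 61 s limit. The arm is still holding the block upright over the shoe.

- **Bar:** It lies flat in the empty half of the tray, with its paddle end pointing the same way as the spare's. At touchdown its top was level at 18 mm. It lay within about half a degree of parallel to the spare.
- **Rocking the block:** I leaned it about 0.25 rad (hand tilt) each way, until the wrist force and moment rose as if at the stop. The +y keeper was measured about 5 mm back. The -y keeper was hidden from the wrist camera, so I judged it from matching force and lean, and from the block then coming free.
- **Lift:** Only the block's weight (about 5 N) showed on the wrist sensor. The shoulder is at 104.6 mm, which puts the underside about 74.6 mm up, roughly 2 cm above the keepers. It is upright to within about 0.004 rad and still.
- **Bystanders:** The spare bar, caliper, tin and parts box look unmoved in the last top and scene pictures, by eye only. No check failed.

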